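# Put the amber reagent bottles back on the riser in order of size

## Task

Put the four amber reagent bottles back on the wooden riser, each standing upright in the middle of its own drip saucer, in order of size: the smallest in the saucer next to the blue magnetic stirrer, then larger and larger, the largest at the mortar's end. Set them down, never drop them or tip them over, and leave the stirrer and the mortar where they stand.

Things in the scene. Friction and masses are not known exactly. Their poses are not given: they have to be found in the camera images.
- bottle_30ml: smallest of four closed amber glass reagent bottles with white label band and black screw cap, standing upright on the bench: body 34 mm diameter, 66 mm tall overall; the cap is 24 mm in diameter and is the top 16 mm; about 55 g (varies by a third). Origin: centre of its underside, z up along its axis.
- bottle_60ml: second smallest of four closed amber glass reagent bottles with white label band and black screw cap, standing upright on the bench: body 40 mm diameter, 86 mm tall overall; the cap is 26 mm in diameter and is the top 18 mm; about 110 g (varies by a third). Origin: centre of its underside, z up along its axis.
- bottle_125ml: second largest of four closed amber glass reagent bottles with white label band and black screw cap, standing upright on the bench: body 50 mm diameter, 110 mm tall overall; the cap is 30 mm in diameter and is the top 20 mm; about 220 g (varies by a third). Origin: centre of its underside, z up along its axis.
- bottle_250ml: largest of four closed amber glass reagent bottles with white label band and black screw cap, standing upright on the bench: body 60 mm diameter, 138 mm tall overall; the cap is 34 mm in diameter and is the top 22 mm; about 400 g (varies by a third). Origin: centre of its underside, z up along its axis.
- saucer_p: one of four identical round white ceramic drip saucers fixed in a row, about 108 mm apart, on a low brown wooden riser shelf (120 x 450 mm, top 60 mm above the bench) on the far side of the bottles; any of the four may be at any place in the row. 89 mm outside diameter, floor 4 mm above the origin, inside diameter 81 mm, rim 9 mm high above the origin. Origin: centre of its underside, on the shelf.
- saucer_q: one of four identical round white ceramic drip saucers fixed in a row, about 108 mm apart, on a low brown wooden riser shelf (120 x 450 mm, top 60 mm above the bench) on the far side of the bottles; any of the four may be at any place in the row. 89 mm outside diameter, floor 4 mm above the origin, inside diameter 81 mm, rim 9 mm high above the origin. Origin: centre of its underside, on the shelf.
- saucer_r: one of four identical round white ceramic drip saucers fixed in a row, about 108 mm apart, on a low brown wooden riser shelf (120 x 450 mm, top 60 mm above the bench) on the far side of the bottles; any of the four may be at any place in the row. 89 mm outside diameter, floor 4 mm above the origin, inside diameter 81 mm, rim 9 mm high above the origin. Origin: centre of its underside, on the shelf.
- saucer_s: one of four identical round white ceramic drip saucers fixed in a row, about 108 mm apart, on a low brown wooden riser shelf (120 x 450 mm, top 60 mm above the bench) on the far side of the bottles; any of the four may be at any place in the row. 89 mm outside diameter, floor 4 mm above the origin, inside diameter 81 mm, rim 9 mm high above the origin. Origin: centre of its underside, on the shelf.
- stirrer: blue magnetic stirrer with a round white plate on top and two black knobs, 180 x 140 mm and 71 mm high, 2.2 kg, standing free on the bench just beyond one end of the riser (left or right). Origin: centre of its underside. The row of saucers runs away from it.
- mortar: white porcelain mortar, 120 mm diameter, 65 mm high, with its pestle leaning in it to 107 mm height, 0.9 kg, standing free on the bench just beyond the other end of the riser. Origin: centre of its underside.

How it is judged:
By the outcome, as a careful person would: the job done as asked, in the order asked, and still so for the second after the job is handed in, with the robot touching nothing.
It also fails if it takes over 102 s, if anything falls off the work surface, if the arm or the gripper's body presses on something with over 40 N, if the wrist force passes 120 N, or if a joint passes its speed limit or range.

## Robot

A 7-joint arm with a two-finger parallel gripper is mounted at the origin on the work surface. World frame = base frame: x ahead of the robot, y to its left, z up, the work surface at z = 0. Lengths are in mm, angles in rad, forces in N, time in s.
With the tool pointing down it reaches from about 400 to 875 mm from the base axis. Payload 19.3 kg.
Tool frame: the origin (TCP) lies at the very end of the fingers, on their centre line; the grasp point (between the pads) lies 19 mm behind it (grip_point_offset is the z of the grasp point in the tool frame, in mm); z points along the fingers, y is the line along which they close (so a half turn about z gives the same grasp; the last joint's range is limited). The gripper opens to 85 mm and grips with 20 to 120 N. Pads are 22 mm wide; open, the fingers measure 114 mm over their backs; the gripper's body (76 mm by 85 mm) begins 54 mm behind the grasp point. The pads swing forward as they close: fully open they stand 13 mm farther back than shut.
Start: joints at [-1.3, 0.521, -0.036, 1.599, 0.021, 1.021, -0.113], TCP at [208.919, 589.039, 231.291] pointing down, gripper open.
Joint ranges: [-2.91, 2.91], [-0.3, 2.13], [-1.5, 1.42], [0.17, 2.43], [-1.26, 4.41], [0.16, 1.93], [-2.52, 2.52]. Speed limits (rad/s): [1.89, 1.89, 2.39, 2.39, 3.01, 3.01, 3.01].

## Interface

Orientations are given as a 3x3 rotation matrix whose columns are the frame's x, y, z axes.
In Python, from workcell import movep, movel, goto_joints, open_gripper, clamp, wait, inverse_kinematics, read_state, camera, PlanningError, finish_job, grip_point_offset gives the robot as it stands. Calls block until the motion is done:
- movep(position, orientation): joint-space move of the TCP to a pose.
- movel(position, frame=None, max_speed=150, guard=None): straight line of the TCP; frame=None keeps the orientation; max_speed is the mean speed in mm/s. With guard (N) it stops when the force on the tool has changed by that much, and returns True; else False.
- goto_joints(angles): joint-space move.
- open_gripper() and clamp(): open the fingers fully, or close them until they stop; the grip force is fixed at half the most.
- wait(seconds).
- inverse_kinematics(position, orientation): joint angles nearest the present ones, or None.
- read_state(): the state.
- camera(name): name is "scene" or "top"; returns a dict with "image" (384x512x3 uint8, blue, green, red), "range_z" (384x512 float32, mm along the optical axis (not along the pixel's ray), 0 where there is no reading), "fx", "fy", "cx", "cy" (pixels), "cam_to_world" (4x4, takes a point from camera to world coordinates). Camera axes: x right, y up, looking along -z (the intrinsics and any distortion apply to the point x, -y, -z); pixel columns grow to the right and rows downward; lengths in mm; the calibration is good to about 2 mm. A picture is of the moment at which its call begins.
A pose or a line that the arm cannot do raises PlanningError and nothing moves.
- finish_job(): hands the job in; it is judged then, once.
The state is a dict: "time": time; "qpos": joint angles; "qvel": joint speeds; "joint_efforts": joint torques, N m; "eef_pos": TCP position; "tool_rot": TCP orientation; "ft_force": force on the tool from outside, world axes, zero at the start; "torque": the same for the moment, N m; "finger_gap": finger opening in mm; "gripper_force": force on a finger pad.
Only numpy, scipy, OpenCV 4.12 (cv2) and the standard library are available. Lean on these libraries where they do the work, as an engineer would, in place of code of your own. Each camera call takes 0.05 s, during which the arm holds its last target. There are 200 camera calls.

## Working session

There is one attempt and no reset: what is moved stays moved. The work goes in short steps, each a Python script; the robot and the scene stay as the last script left them, time stands still between calls to the robot, and variables do not carry over. Pictures are saved under pics/ and viewed, at most 14 in all, crops included, and the job is handed in when it is done.

```bash
mkdir -p pics; ls; python3 - <<'E'
from workcell import *
import numpy as np,cv2
for n in("scene","top"):
    c=camera(n); cv2.imwrite(f"pics/{n}0.png",c["image"]); np.savez(f"pics/{n}0.npz",**c)
    print(n,c["fx"],c["fy"],c["cx"],c["cy"],np.round(c["cam_to_world"],3).tolist(),[k for k in c],(c["range_z"]>0).mean())
s=read_state();print(s["time"],s["tool_rot"],s["finger_gap"],grip_point_offset)
E
```

```text
pics
scene 397.15033823962335 397.15033823962335 249.43885835053698 193.7059282346539 [[0.761, -0.566, 0.317, 842.082], [0.649, 0.653, -0.39, -360.566], [0.014, 0.502, 0.864, 884.0], [0.0, 0.0, 0.0, 1.0]] ['image', 'range_z', 'fx', 'fy', 'cx', 'cy', 'cam_to_world'] 0.9957733154296875
top 378.33881017172234 378.33881017172234 250.5930970265256 192.4445956341112 [[0.029, 0.994, -0.106, 447.94], [-0.999, 0.032, 0.029, 40.731], [0.032, 0.105, 0.994, 1102.76], [0.0, 0.0, 0.0, 1.0]] ['image', 'range_z', 'fx', 'fy', 'cx', 'cy', 'cam_to_world'] 0.9959869384765625
0.1 [[-9.42476044e-01  3.34273575e-01 -2.87661069e-04]
 [ 3.34273697e-01  9.42475586e-01 -9.29879790e-04]
 [-3.97207070e-05 -9.72546955e-04 -9.99999526e-01]] 85.12357974959262 -18.700000000000003
```

View pics/top0.png

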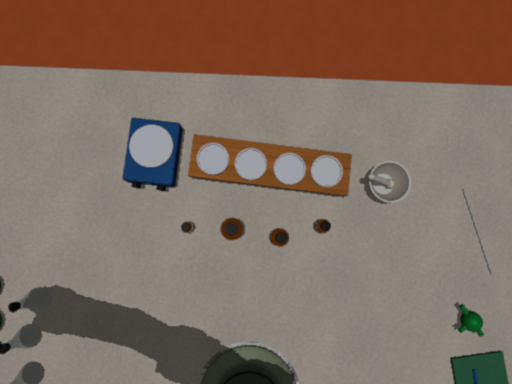

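View pics/scene0.png

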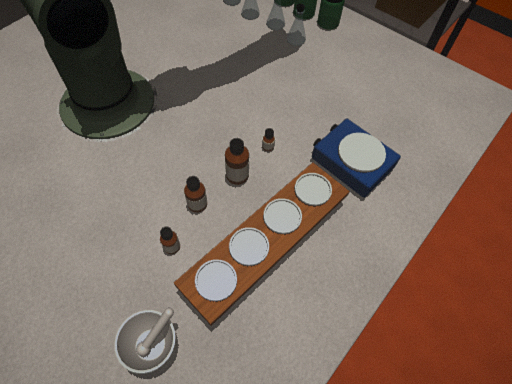

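Top view: the stirrer is at the left (+y), pixel (151,150), and the mortar at the right, (388,182). Saucers are at (212,158), (250,164), (289,168) and (327,171). From left to right the bottles are 30 ml (188,227), 250 ml (232,229), 125 ml (279,237) and 60 ml (322,226). The scene view agrees: caps at (269,133), (237,146), (193,183), (167,233).

```bash
cat > vis.py <<'E'
import numpy as np,cv2
def cloud(c):
    d=c["range_z"].astype(float); v,u=np.mgrid[:d.shape[0],:d.shape[1]]
    T=c["cam_to_world"]
    P=np.stack([(u-c["cx"])/c["fx"]*d,-(v-c["cy"])/c["fy"]*d,-d],-1)
    W=P@T[:3,:3].T+T[:3,3]; W[d<=0]=np.nan
    return W
def ray(c,u,v):
    T=c["cam_to_world"]; r=T[:3,:3]@np.array([(u-c["cx"])/c["fx"],-(v-c["cy"])/c["fy"],-1.])
    return T[:3,3],r/np.linalg.norm(r)
def tri(a,b):
    (o1,d1),(o2,d2)=a,b
    s=np.linalg.lstsq(np.stack([d1,-d2],1),o2-o1,rcond=None)[0]
    p,q=o1+s[0]*d1,o2+s[1]*d2
    return (p+q)/2,np.linalg.norm(p-q)
def onplane(a,z): o,d=a; return o+(z-o[2])/d[2]*d
def blobs(mask,amin,amax):
    cs,_=cv2.findContours(mask.astype(np.uint8),cv2.RETR_EXTERNAL,cv2.CHAIN_APPROX_NONE)
    return [k for k in cs if amin<cv2.contourArea(k)<amax and len(k)>5]
def nearest(ks,uv): return min(ks,key=lambda k:np.hypot(*(k[:,0].mean(0)-uv)))
E
python3 - <<'E'
from vis import *
C={n:dict(np.load(f"pics/{n}0.npz")) for n in("scene","top")}
caps={"top":[(188,227),(322,226),(279,237),(232,229)],"scene":[(269,133),(167,233),(193,183),(237,146)]}
sau={"top":[(212,158),(250,164),(289,168),(327,171)],"scene":[(313,189),(282,216),(249,246),(216,280)]}
R={}
for n,c in C.items():
    im=c["image"].astype(int);W=cloud(c)
    w=(im.min(2)>130)&(im.max(2)-im.min(2)<50)&(W[...,2]>55)
    ks=blobs(w,150,3000)
    for i,p in enumerate(sau[n]):
        k=nearest(ks,p);e=cv2.fitEllipse(k);R[n,"s",i]=e[0]
        m=np.zeros(w.shape,np.uint8);cv2.drawContours(m,[k],-1,1,-1)
        print(n,"saucer",i,np.round(e[0],1),np.round(e[1],1),"z pct",np.round(np.nanpercentile(W[m>0][:,2],[5,50,95]),1),np.round(onplane(ray(c,*e[0]),69),1))
    for i,p in enumerate(caps[n]):
        v,u=np.mgrid[:384,:512];roi=np.hypot(u-p[0],v-p[1])<16
        zt=np.nanpercentile(W[...,2][roi],99.5); 
        t=roi&(W[...,2]>zt-5)&(im.max(2)<75)
        uv=np.array([u[t].mean(),v[t].mean()]);R[n,"c",i]=uv
        print(n,"cap",i,"ztop",round(zt,1),t.sum(),uv.round(1),np.nanmean(W[t],0).round(1))
for k in "sc":
    for i in range(4):
        p,e=tri(ray(C["top"],*R["top",k,i]),ray(C["scene"],*R["scene",k,i]));print("TRI",k,i,p.round(1),round(e,1))
for n in C:
    z=cloud(C[n]); im=C[n]["image"].astype(int)
    b=(im[...,0]>im[...,2]+50)&(z[...,2]>20); q=z[b]; print(n,"stirrer",np.nanpercentile(q,[2,98],axis=0).round())
E
```

```text
scene saucer 0 [313.  188.3] [30.1 36.5] z pct [61.8 64.4 69.8] [649.  118.9  69. ]
scene saucer 1 [282.4 215.3] [32.9 37.5] z pct [61.8 64.3 69.7] [638.2  13.4  69. ]
scene saucer 2 [248.7 245.8] [36.3 39.1] z pct [61.8 64.2 69.6] [628.6 -94.7  69. ]
scene saucer 3 [215.5 279.5] [39.5 41.5] z pct [61.6 64.2 69.5] [ 625.2 -198.5   69. ]
scene cap 0 ztop 68.4 47 [268.8 131.7] [459.  185.   66.5]
scene cap 1 ztop 88.1 94 [165.6 231.9] [ 473.8 -194.4   85.9]
scene cap 2 ztop 112.2 108 [192.3 181.2] [438.2 -71.5 110. ]
scene cap 3 ztop 140.6 115 [236.4 143.5] [457.5  59.8 138.1]
top saucer 0 [212.4 158.4] [29.6 30.6] z pct [62.9 66.  71.4] [649.4 119.2  69. ]
top saucer 1 [250.3 163.5] [29.7 30.5] z pct [62.7 66.1 71.1] [638.8  14.1  69. ]
top saucer 2 [289.1 168.2] [29.8 30.5] z pct [62.6 65.9 70.9] [629.3 -94.1  69. ]
top saucer 3 [326.  170.7] [29.  30.4] z pct [62.5 65.9 70.8] [ 625.8 -197.4   69. ]
top cap 0 ztop 69.8 53 [185.3 226.7] [459.1 185.2  67.5]
top cap 1 ztop 90.0 66 [325.7 225.2] [ 474.1 -193.3   87.7]
top cap 2 ztop 114.1 95 [281.1 237.2] [438.8 -70.9 111.7]
top cap 3 ztop 142.2 122 [231.  228.2] [458.1  59.9 139.7]
TRI s 0 [649.2 119.   69.1] 0.5
TRI s 1 [638.5  13.8  68.8] 0.9
TRI s 2 [628.9 -94.4  69.2] 0.9
TRI s 3 [ 625.5 -197.9   68.4] 1.1
TRI c 0 [459.  185.3  66.2] 0.2
TRI c 1 [ 473.9 -194.1   85.5] 0.8
TRI c 2 [438.5 -71.3 110.1] 0.7
TRI c 3 [457.9  59.7 138.5] 0.6
scene stirrer [[581. 222.  58.]
 [752. 356.  64.]]
top stirrer [[555. 183.  55.]
 [751. 357.  66.]]
```

Both views agree to about 1 mm: cap tops triangulate at 66, 86, 110 and 138 mm and saucer rims at about 69 mm. Next I'll measure where each bottle's straight body ends, so I can choose grasp heights, and check reach.

```bash
cat > cell.py <<'E'
import numpy as np
from workcell import *
# bottle: pick xy, saucer xy, TCP height over underside
B={"250":((457.9,59.7),(625.5,-197.9),70),"125":((438.5,-71.3),(628.9,-94.4),46),
   "60":((473.9,-194.1),(638.5,13.8),21),"30":((459.,185.3),(649.2,119.),9)}
def frame(xy):
    a=np.arctan2(xy[1],xy[0]); y=np.array([np.cos(a),np.sin(a),0]); z=np.array([0,0,-1.])
    return np.stack([np.cross(y,z),y,z],1)
E
python3 - <<'E'
from vis import *; from cell import *
c=dict(np.load("pics/scene0.npz"));W=cloud(c).reshape(-1,3);W=W[~np.isnan(W[:,0])]
r=c["cam_to_world"][:3,0]; 
for k,(p,s,h) in B.items():
    q=W[(np.hypot(*(W[:,:2]-p).T)<40)&(W[:,2]>6)]; l=(q-np.r_[p,0])@np.r_[r[:2]/np.hypot(*r[:2]),0]
    print(k,[(z,round((l[m].max()-l[m].min())/2)) for z in range(10,140,6) if (m:=(abs(q[:,2]-z)<3)).sum()>3])
    for xy,zz in((p,h),(p,h+130),(s,h+64),(s,h+130)):
        j=inverse_kinematics([*xy,zz],frame(xy)); print(None if j is None else np.round(j,2),end=" ")
    print()
E
```

```text
250 [(10, 29), (16, 27), (22, 28), (28, 28), (34, 28), (40, 28), (46, 29), (52, 29), (58, 29), (64, 27), (70, 29), (76, 28), (82, 28), (88, 28), (94, 28), (100, 28), (106, 22), (112, 9), (118, 13), (124, 15), (130, 15), (136, 15)]
[-0.47  0.56  0.27  2.15 -0.33  0.46  0.19] [-0.61  0.33  0.44  2.06 -0.2   0.78  0.08] [-0.15  0.77  0.59  1.62 -0.51  0.92  0.33] [-0.22  0.72  0.73  1.57 -0.53  1.06  0.35] 
125 [(10, 22), (16, 23), (22, 22), (28, 23), (34, 23), (40, 23), (46, 23), (52, 23), (58, 24), (64, 23), (70, 22), (76, 24), (82, 15), (88, 11), (94, 14), (100, 12), (106, 15), (112, 13)]
[-0.11  0.58  0.18  2.2  -0.27  0.37  0.13] [-0.46  0.38  0.62  2.14 -0.33  0.72  0.22] [-0.25  0.74  0.47  1.68 -0.43  0.82  0.27] [-0.29  0.67  0.55  1.64 -0.41  0.95  0.25] 
60 [(10, 13), (16, 16), (22, 18), (28, 16), (34, 18), (40, 19), (46, 19), (52, 19), (58, 17), (64, 5), (70, 10), (76, 11), (82, 11), (88, 12)]
[ 0.1   0.7   0.23  2.04 -0.36  0.44  0.22] [-0.38  0.67  0.95  2.   -0.73  0.86  0.6 ] [-0.38  0.77  0.42  1.69 -0.41  0.78  0.25] [-0.42  0.69  0.48  1.65 -0.39  0.9   0.23] 
30 [(10, 16), (16, 16), (22, 15), (28, 16), (34, 16), (40, 15), (46, 9), (52, 11), (58, 11), (64, 11), (70, 11)]
[-0.61  0.7   0.14  2.08 -0.24  0.37  0.11] [-0.7   0.47  0.26  2.03 -0.19  0.67  0.07] [-0.48  0.79  0.32  1.63 -0.33  0.78  0.18] [-0.51  0.71  0.39  1.59 -0.32  0.9   0.17]
```

```bash
cat >> cell.py <<'E'
def pick(k):
    p,s,h=B[k]; F=frame(p)
    movep([*p,h+115],F)
    print(k,"t",round(read_state()["time"],1),"contact on way down:",movel([*p,h],max_speed=120,guard=8))
    clamp(); st=read_state()
    print("gap",round(st["finger_gap"],1),"force",round(float(np.max(st["gripper_force"])),1),"tcp",np.round(st["eef_pos"],1))
    movel([*p,h+125],max_speed=150); st=read_state()
    print("lifted gap",round(st["finger_gap"],1),"ft",np.round(st["ft_force"],1))
def place(k):
    p,s,h=B[k]; F=frame(s)
    movep([*s,h+120],F); movel([*s,h+64+6],max_speed=80)
    hit=movel([*s,h+64-2],max_speed=15,guard=4); st=read_state()
    print(k,"floor contact",hit,"underside z",round(st["eef_pos"][2]-h,1),"ft",np.round(st["ft_force"],1))
    open_gripper(); wait(0.2)
    movel([*s,h+64+110],max_speed=150); print("t",round(read_state()["time"],1))
E
python3 - <<'E'
from cell import *
pick("250")
E
```

```text
250 t 2.2 contact on way down: False
gap 58.2 force 59.8 tcp [458.2  59.9  70.9]
lifted gap 57.9 ft [ 0.1 -0.  -4. ]
```

```bash
python3 - <<'E'
from cell import *
import cv2
place("250"); p=B["125"][0]; movep([*p,180],frame(p))
for n in("scene","top"):
    c=camera(n); cv2.imwrite(f"pics/{n}1.png",c["image"]); np.savez(f"pics/{n}1.npz",**c)
a,b=[cv2.imread(f"pics/{n}1.png") for n in("scene","top")]
cv2.imwrite("pics/both1.png",cv2.resize(np.vstack([a[100:,:],b[80:300]]),None,fx=1.1,fy=1.1))
E
```

```text
250 floor contact True underside z 65.1 ft [-1.5  0.5  7.1]
t 8.5
```

View pics/both1.png

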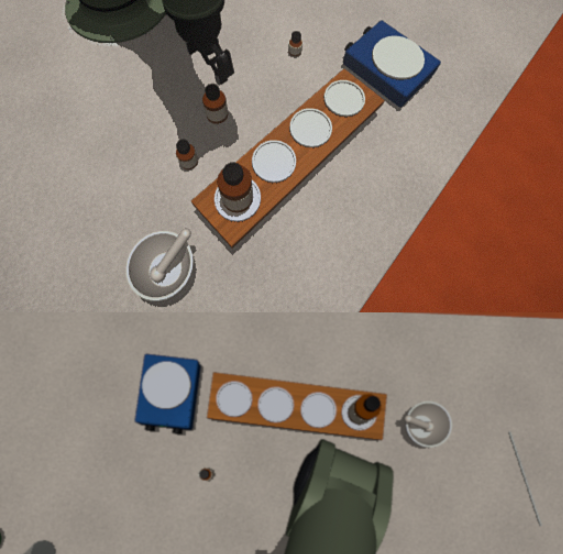

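The 250 ml bottle stands upright in the end saucer: scene (235,190), top (365,408). The other three bottles have not moved. I'll check its centring, then place the 125 ml.

```bash
cat > chk.py <<'E'
from vis import *; from cell import B
H={"250":138,"125":110,"60":86,"30":66}
def check(tag,ks,views=("scene","top")):
    for n in views:
        c=dict(np.load(f"pics/{n}{tag}.npz")); W=cloud(c); im=c["image"].max(2)
        for k in ks:
            s=B[k][1]; zt=64+H[k]
            m=(np.hypot(W[...,0]-s[0],W[...,1]-s[1])<32)&(abs(W[...,2]-zt)<5)&(im<75)
            print(n,k,"cap off",(np.nanmean(W[m],0)-np.r_[s,zt]).round(1) if m.sum()>8 else "hidden",m.sum())
E
python3 - <<'E'
from chk import check
check(1,["250"])
from cell import *
pick("125"); place("125")
pick("60")
E
```

```text
scene 250 cap off [-0.5  0.  -0.6] 257
top 250 cap off [-1.1  1.5  1.4] 149
125 t 9.8 contact on way down: False
gap 48.2 force 58.9 tcp [438.9 -71.2  46.6]
lifted gap 48.1 ft [-0.3  0.8 -1.8]
125 floor contact True underside z 64.8 ft [0.4 0.4 5.8]
t 15.9
60 t 16.7 contact on way down: False
gap 38.7 force 59.1 tcp [ 474.1 -194.1   21.5]
lifted gap 38.8 ft [-0.3  0.3 -1.2]
```

```bash
python3 - <<'E'
from cell import *
import cv2
w=(480,20); movep([*w,150],frame(w))
place("60"); pick("30"); place("30")
w=(450,185); movep([*w,230],frame(w))
for n in("scene","top"):
    c=camera(n); cv2.imwrite(f"pics/{n}2.png",c["image"]); np.savez(f"pics/{n}2.npz",**c)
a,b=[cv2.imread(f"pics/{n}2.png") for n in("scene","top")]
cv2.imwrite("pics/both2.png",cv2.resize(np.vstack([a[100:,:],b[80:300]]),None,fx=1.1,fy=1.1))
from chk import check
check(2,B); print(read_state()["time"])
E
```

```text
60 floor contact True underside z 64.6 ft [-1.6  0.9  8.4]
t 23.6
30 t 24.7 contact on way down: False
gap 32.5 force 58.4 tcp [459.1 185.4   9.5]
lifted gap 31.7 ft [-0.4  0.6 -0.6]
30 floor contact True underside z 64.6 ft [-1.3 -0.2  8. ]
t 31.0
scene 250 cap off [-0.6  0.3 -0.4] 253
scene 125 cap off [-0.4 -0.4 -0.3] 160
scene 60 cap off [-1.  -0.5 -0.2] 100
scene 30 cap off [-1.2  0.2 -0.5] 77
top 250 cap off [-0.9  1.3  1.2] 149
top 125 cap off [-0.9  0.9  1.3] 109
top 60 cap off [-1.7  0.3  1.4] 74
top 30 cap off [-2.2  0.1  1.1] 54
31.9417
```

View pics/both2.png

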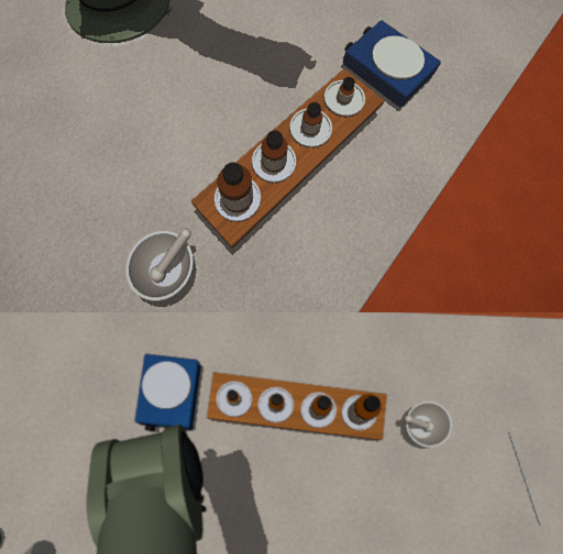

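All four bottles stand upright within about 2 mm of their saucer centres, and the sizes increase from the stirrer (scene (400,58)) to the mortar (scene (160,265)). The stirrer and the mortar have not moved.

```bash
python3 -c "
from workcell import *
print(finish_job())"
```

```text
the job is handed in; nothing more can be done
None
```

The four bottles stand upright in their saucers, smallest by the stirrer up to largest by the mortar, each centred to about 2 mm, and I handed the job in after about 32 s of robot time.

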